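# Unlatch and open the heater guard gate

## Robot

A 7-joint arm with a two-finger parallel gripper is mounted at the origin on the work surface. World frame = base frame: x ahead of the robot, y to its left, z up, the work surface at z = 0. Lengths are in m, angles in rad, forces in N, time in s.
With the tool pointing down it reaches from about 0.4 to 0.9 m from the base axis. Payload 5.6 kg.
Tool frame: the origin (TCP) lies midway between the tips of the shut fingers; the grasp point (between the pads) lies 19 mm behind it; z points along the fingers, y is the line along which they close (so a half turn about z gives the same grasp; the last joint's range is limited). The gripper opens to 92 mm and grips with 3 to 60 N. Pads are 20 mm wide; open, the fingers measure 128 mm over their backs; the gripper's body (75 mm by 189 mm) begins 69 mm behind the grasp point.
Start: joints at [-1.181, 0.468, -0.012, 1.603, 0.006, 1.071, -0.056], TCP at [0.273, 0.59, 0.215] pointing down, gripper open.
Joint ranges: [-2.53, 2.53], [-0.31, 2.02], [-1.57, 1.55], [0.28, 2.44], [-1.29, 4.43], [0.15, 1.84], [-2.92, 2.92]. Speed limits (rad/s): [2.57, 2.57, 3.14, 3.14, 3.14, 3.14, 3.14].

## Interface

Orientations are given as [roll, pitch, yaw] about the fixed x, y, z axes, in that order (R = Rz(yaw) Ry(pitch) Rx(roll)).
In Python, from plant import * gives the robot as it stands.
- The arm moves only by the tool jog_arm, never from a script. Its argument "steps" is a list of rows, each a list of 2 entries, a list of its own where there are three numbers: the shift along the world's x, y, z each as a share of 0.03 m, from -1 to 1, then the turn, a rotation vector about the world's x, y, z each as a share of 8 degrees, from -1 to 1. A call has 1 to 12 rows; each row shifts and turns the commanded pose from where the row before left it; what a row does not reach is not made up. A row lasts 1/10 s, in which the tool goes at most 50 mm and 8.59 degrees, less where a joint would pass 70% of its speed; a pose out of reach is approached as far as the arm can. A call with a number of a shift or a turn outside -1 to 1 is refused whole. A call with a gripper value outside its range is refused whole. "claw" is the gripper's target within -1 to 1 (fully open at 1, half-way at 0, shut at -1), set as the call begins (left out, the last holds). The fingers move at their own pace and stop on an object; "force" is the grip in N (left out, the last holds). Time passes only in rows, so rows that do not move let the fingers close. It gives the time, the measured TCP pose, the force, the opening and the grip force at its end, in the units of the state.
- get_obs(): the state, without advancing time (a new reading comes with each control period).
- grab_frame(name): name is "side" or "top" or "wrist"; returns the picture (420x560x3 uint8, red, green, blue); there is no depth.
- calibration(name): a dict with "mtx" (3x3 intrinsics, pixels), "k1" (the pictures are not rectified: a ray, as slopes to the right and down, at radius r is drawn at 1 + k1 r^2 times it, then the intrinsics apply), "cam_to_world" (4x4, takes a point from camera to world coordinates); the wrist camera has in their place "mount" (4x4, takes a point from camera to tool coordinates, whose origin is the TCP and whose axes are the flange's). Camera axes: x right, y up, looking along -z (the intrinsics and any distortion apply to the point x, -y, -z); pixel columns grow to the right and rows downward; lengths in m; the calibration is good to about 2 mm. A picture is of the moment at which its call begins: read the wrist's pose just before it. calibration takes no time and is no camera call.
- job_done(): hands the job in; it is judged then, once.
Trained networks look in the newest picture that a camera, given by its name, has taken for a name from the list of things; names that differ only in an ending like _2 or _b are one class to them, and where a whole thing is asked for, a point or a joint stands for the part that bears it (a point fixed in the world has none). Each returns a list of dicts, best first, with "confidence" (0 to 1); they miss things now and then, are a little off and sometimes report something else, mostly with a low value. They report only what shows in the picture. A call takes as long as a camera call.
- search_frame(camera, query): "box" ([centre column, centre row, width, height] in pixels, round what is visible of it).
- cut_out(camera, query): "mask" (420x560 bool, what is visible of it) and "box" ([centre column, centre row, width, height] in pixels, round what is visible of it).
- tip_of(camera, query): "centre" ([column, row] in pixels: a listed point, or the origin of a listed thing).
The state is a dict: "time": time; "qpos": joint angles; "qd": joint speeds; "joint_torque": joint torques, N m; "position": TCP position; "ee_rot": TCP orientation; "wrist_force": force on the tool from outside, world axes, zero at the start; "wrist_torque": the same for the moment, N m; "width": finger opening in m; "grip_force": force on a finger pad.
Only numpy, scipy, OpenCV 4.12 (cv2) and the standard library are available. Lean on these libraries where they do the work, as an engineer would, in place of code of your own. Each camera call takes 0.05 s, during which the arm holds its last target. There are 200 camera calls.

## Task

Open the gate of the heater guard so that the sample block can be reached: press the shut gate gently in against its sprung buffer until the latch bar is free of the hook, lift the bar by its thumb tab clear out of the catch, and swing the gate towards the robot to 60 degrees open or more. Neither crush the buffer nor force the bar against the catch, do not fling the gate, leave it standing open and let go of it. Leave the jar, vial, beaker and the other things on the bench where they are.

Things in the scene. Friction and masses are not known exactly. Their poses are not given: they have to be found in the camera images.
- guard: Fixed guard round a small heater block. Origin: on the bench under the middle of the shut gate's plane; x points into the guard (square to the shut gate, away from the robot), y along the gate to its hinge, z up. Grey base plate 300 x 340 x 12 mm. Gate panel 200 wide, 12 thick, z 22 to 165, free edge at y = -95. Jar, vial, beaker and others stand about: do not shift them by more than 30 mm.
- gate_hinge (a point): Point on the gate's upright hinge axis, level with the gate's top edge (165 mm above the bench, 110 mm to the guard's +y). The hinge is stiffly damped and stays where left; move the gate slower than 1 rad/s (2 rad/s counts as flung).
- gate (a joint): Gate angle in rad: about 0 (within 0.01) when latched, grows as the free edge swings to the guard's -x (towards the robot, clockwise from above), stop at 1.45. It can be pressed in some 8 mm (slightly negative) against the buffer.
- latch (a joint): Angle of the latch bar in rad about its pivot pin on the gate's front: pin at guard (-16, -5, 125) mm, axis square to the gate. 0 = lying in the catch, grows as the outer end rises, stop at 0.70; from 0.20 it is clear over the hook. Steel bar 8 thick (x), 12 high, reaching 130 mm beyond the pin's -y side, 0.14 kg; it drops by its weight (to -0.10 off the catch).
- thumb_tab (a point): Grip point of the thumb tab, an upright steel plate, one piece with the bar: 8 mm thick (guard x), 26 wide (y), top 17 mm above this point, this point 43 mm above the gate's top edge. At rest at guard (-16, -65, 208) mm, to 3 mm; relative to the pivot pin 60 mm to -y and 83 mm up. Pinch its thickness from above, 2 mm too far in rather than out: drawn out, it jams on the lip.
- catch: Dark steel hooked catch on a post at the gate's free edge, set in or out by 1.5 mm. Origin: bench level below it, axes as guard. The bar lies on its seat (z 119 mm) behind an upright lip on the robot's side; from the lip's top a hook reaches 3 mm back over the bar (z 134 to 140), so the bar lifts only after the gate is pressed in 3 mm at the bar's end. Over 15 N on the hook, or 30 N on lip or seat, is forcing it.
- buffer: Sprung rubber-tipped plunger, 14 mm thick, behind the gate 195 mm from the hinge axis (guard y -85, z 85); origin: its tip. Keeps the gate pushed out so that the bar sits under the hook: some 4 N at rest, growing 4 N per mm. More than 20 N crushes it. At the tab (175 mm from the axis) the bar is free of the hook from about 16 N inward push, and 22 N crushes: aim for 19 N.

How it is judged:
On the way, in this order (a step that is already met when the one before it is completed fails the run):
1. the latch bar is lifted clear of the hook while the gate is still shut (value of joint latch above 0.2 rad and value of joint gate below 0.04 rad), for 0.05 s.
2. the gate is swung open (value of joint gate above 0.98 rad), for 0.1 s.
At the end, for the whole second after the job is handed in: the gate stands still, open by 0.98 rad (56 degrees) or more, the latch bar has dropped back and the robot touches nothing (value of joint gate above 0.98 rad and velocity of joint gate between -0.05 and 0.05 rad/s and value of joint latch below 0.1 rad).
It fails at once if the buffer is crushed: more than 20 N on it (contact force between buffer and anything else above 20 N).
It fails at once if the catch is forced: more than 15 N on its hook, or 30 N on its lip or seat (contact force between catch_c2 and anything else above 15 N or contact force between any of catch_c0, catch_c1 and anything else above 30 N).
It fails at once if the gate is flung, faster than 2 rad/s (velocity of joint gate above 2 rad/s).
It fails at once if a bystander (jar, vial, beaker, thermometer, mouse, clipboard, screwdriver) is shifted by more than 30 mm (distance of any of sample_jar, vial, beaker, thermometer, mouse, clipboard, screwdriver from where it was at the start of the episode above 0.03 m).
It also fails if it takes over 58 s, if anything falls off the work surface, if the arm or the gripper's body presses on something with over 40 N, if the wrist force passes 120 N, or if a joint passes its speed limit or range.

## Working session

There is one attempt and no reset: what is moved stays moved. The work goes in short steps, Python scripts to look and compute and a tool call to move; the robot and the scene stay as the last step left them, time stands still between calls to the robot, and variables do not carry over. Pictures are saved under pics/ and viewed, at most 10 in all, crops included, and the job is handed in when it is done.

Besides the shell and the picture viewer there is one more tool, called after "Emit:" by a JSON object that holds its "method" and its "body". jog_arm: Moves the arm, as the interface text tells. Shift numbers are shares of 0.03 m and turn numbers shares of 8 degrees, none past 1 either way. Its arguments: {"type":"object","properties":{"steps":{"type":"array"},"claw":{"type":"number"},"force":{"type":"number"}},"required":["steps"]}

```bash
mkdir -p pics
cat > h.py <<'E'
from plant import *
import numpy as np, cv2
from scipy.spatial.transform import Rotation as R
def ray(cam,px,obs=None):
    c=calibration(cam); M=np.array(c["mtx"]); k=c["k1"]
    d=np.array([(px[0]-M[0,2])/M[0,0],(px[1]-M[1,2])/M[1,1]]); s=d.copy()
    for _ in range(30): s=d/(1+k*(s@s))
    v=np.array([s[0],-s[1],-1.])
    if cam=="wrist":
        T=np.eye(4); T[:3,:3]=R.from_euler('xyz',obs["ee_rot"]).as_matrix(); T[:3,3]=obs["position"]
        T=T@np.array(c["mount"])
    else: T=np.array(c["cam_to_world"])
    return T[:3,3],T[:3,:3]@v/np.linalg.norm(v)
def proj(cam,P,obs=None):
    c=calibration(cam); M=np.array(c["mtx"])
    if cam=="wrist":
        T=np.eye(4); T[:3,:3]=R.from_euler('xyz',obs["ee_rot"]).as_matrix(); T[:3,3]=obs["position"]
        T=T@np.array(c["mount"])
    else: T=np.array(c["cam_to_world"])
    p=np.linalg.inv(T)@np.append(P,1); s=np.array([p[0],-p[1]])/-p[2]; s=s*(1+c["k1"]*(s@s))
    return M[:2,:2]@s+M[:2,2]
def tri(rays):
    A=np.zeros((3,3));b=np.zeros(3)
    for o,d in rays:
        Q=np.eye(3)-np.outer(d,d);A+=Q;b+=Q@o
    x=np.linalg.solve(A,b); return x,[np.linalg.norm((np.eye(3)-np.outer(d,d))@(x-o)) for o,d in rays]
E
python3 - <<'E'
from h import *
o=get_obs(); print(o)
r={}
for c in ["side","top","wrist"]:
    f=grab_frame(c); cv2.imwrite(f"pics/{c}0.png",f[:,:,::-1])
    for q in ["thumb_tab","gate_hinge","guard","catch","buffer"]:
        t=tip_of(c,q)
        for d in t[:1]: print(c,q,np.round(d["centre"],1),round(d["confidence"],2)); r.setdefault(q,{})[c]=d["centre"]
for q in r:
    cs=[c for c in r[q]]
    if len(cs)>1: print(q,cs,tri([ray(c,r[q][c],o) for c in cs]))
v=np.vstack
a=cv2.imread("pics/side0.png");b=cv2.imread("pics/top0.png")
cv2.imwrite("pics/st0.png",cv2.resize(np.hstack([a,b]),(800,300),interpolation=cv2.INTER_AREA))
E
```

```text
{'time': 0.0, 'qpos': array([-1.18099603,  0.46833283, -0.01159013,  1.60359341,  0.00598119,
        1.07141141, -0.05628408]), 'qd': array([-9.55985203e-05,  1.72215151e-03, -1.10422652e-03,  1.13241685e-03,
        1.48438943e-03, -2.56373670e-04, -1.05703216e-03]), 'joint_torque': array([ 2.19846188e-04, -5.20595741e+01, -1.24095910e-02, -2.43748176e+01,
       -5.66097745e-02,  1.75821595e-02,  1.82016929e-04]), 'position': array([0.27244605, 0.58951898, 0.21368162]), 'ee_rot': array([-3.13988570e+00,  1.10358324e-04,  2.70872389e+00]), 'wrist_force': array([0.13906264, 1.34199948, 0.50985424]), 'wrist_torque': array([ 0.02116564,  0.0440213 , -0.05283315]), 'grip_force': 0.0, 'width': 0.09187944618268816}
side thumb_tab [326.5 136.9] 0.85
side gate_hinge [263.3 232.7] 0.95
side guard [295.5 241.2] 0.74
side buffer [297.1 241.6] 0.49
top thumb_tab [383.3 200.6] 0.64
top gate_hinge [248.5 222.4] 0.55
top guard [320.  225.7] 0.76
top catch [388.4 210.9] 0.61
top buffer [378.4 202.4] 0.42
thumb_tab ['side', 'top'] (array([ 0.65478783, -0.08051932,  0.20332888]), [np.float64(0.002278203165766652), np.float64(0.0022782031657664044)])
gate_hinge ['side', 'top'] (array([0.64175372, 0.094962  , 0.16199103]), [np.float64(0.006295648538917304), np.float64(0.006295648538917213)])
guard ['side', 'top'] (array([ 0.66033256, -0.01202813,  0.0012868 ]), [np.float64(0.0033940360495618932), np.float64(0.0033940360495617263)])
buffer ['side', 'top'] (array([ 0.74778504, -0.15256203, -0.23737062]), [np.float64(0.002843890069505357), np.float64(0.002843890069505221)])
```

View pics/st0.png

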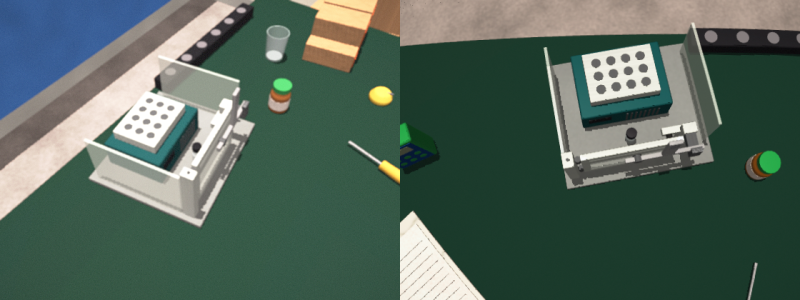

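View pics/top0.png

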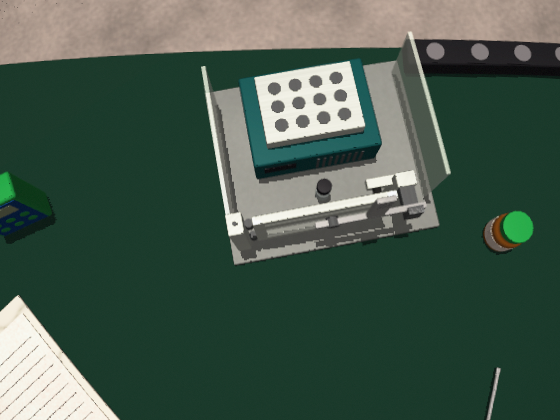

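The side and top views show the guard yawed about 9.5°, with the thumb tab at top-view pixel (381,203) and the hinge post at (236,224). The triangulated tab and hinge positions agree with the sizes in the text. Moving over the tab.

Emit:
{"method": "jog_arm", "body": {"steps": [[[0.3, -0.8, 0.6], [0, 0, -0.29]], [[0.51, -0.92, 0.4], [0, 0, -0.29]], [[0.51, -0.92, 0.4], [0, 0, -0.29]], [[0.51, -0.92, 0.4], [0, 0, -0.29]], [[0.51, -0.92, 0.4], [0, 0, -0.29]], [[0.51, -0.92, 0.4], [0, 0, -0.29]], [[0.51, -0.92, 0.3], [0, 0, -0.29]], [[0.51, -0.92, 0], [0, 0, -0.29]], [[0.51, -0.92, 0], [0, 0, -0.29]], [[0.51, -0.92, 0], [0, 0, -0.29]], [[0.51, -0.92, 0], [0, 0, -0.29]], [[0.51, -0.92, 0], [0, 0, -0.29]]], "claw": 0.4}}

```text
time: 2.1
position: [0.4505, 0.2613, 0.3019]
ee_rot: [3.141, -0.0, 2.221]
wrist_force: [-0.1, 0.5, -0.7]
width: 0.0647
grip_force: 0.0
```

Emit:
{"method": "jog_arm", "body": {"steps": [[[0.51, -0.92, 0], [0, 0, -0.29]], [[0.51, -0.92, 0], [0, 0, -0.29]], [[0.51, -0.92, 0], [0, 0, -0.29]], [[0.51, -0.92, 0], [0, 0, -0.29]], [[0.51, -0.92, 0], [0, 0, -0.29]], [[0.51, -0.92, 0], [0, 0, -0.29]], [[0.51, -0.92, 0], [0, 0, -0.29]], [[0.51, -0.92, 0], [0, 0, -0.29]], [[0.51, -0.92, 0], [0, 0, -0.29]], [[0.51, -0.92, 0], [0, 0, -0.29]], [[0.51, -0.92, 0], [0, 0, -0.29]], [[0.3, -0.6, 0], [0, 0, -0.29]]]}}

```text
time: 3.3
position: [0.6279, -0.0616, 0.3016]
ee_rot: [3.141, 0.001, 1.733]
wrist_force: [-0.0, 0.2, 0.3]
width: 0.0644
grip_force: 0.0
```

```bash
cat > look.py <<'E'
from h import *
import sys
n=sys.argv[1]
grab_frame("side")
o=get_obs(); f=grab_frame("wrist"); cv2.imwrite(f"pics/w{n}.png",f[:,:,::-1])
print(o["time"],o["position"],o["ee_rot"],o["wrist_force"],o["width"],o["qpos"])
for q in ["thumb_tab","gate_hinge","guard","catch"]:
    for d in tip_of("wrist",q)[:1]:
        print(q,np.round(d["centre"],1),round(d["confidence"],2))
        for z in {"thumb_tab":[.208,.225],"gate_hinge":[.165]}.get(q,[0]):
            p,v=ray("wrist",d["centre"],o); print("   at z",z,p+v*(z-p[2])/v[2])
E
python3 look.py 1
```

```text
3.35 [ 0.62837481 -0.0645907   0.30152231] [3.14126495 0.00318184 1.72800875] [-0.15455359 -2.1017309   0.74228793] 0.06469577699824097 [-0.33379819  0.38448056  0.51573896  1.57952018 -0.19454245  1.22839837
  0.37309578]
thumb_tab [302.7 228.4] 0.66
   at z 0.208 [ 0.65095696 -0.08259287  0.208     ]
   at z 0.225 [ 0.64877973 -0.07676225  0.225     ]
gate_hinge [319.6  24.9] 0.71
   at z 0.165 [0.63825156 0.09273511 0.165     ]
guard [303.6 135.9] 0.91
   at z 0 [ 0.65388387 -0.01292237  0.        ]
```

View pics/w1.png

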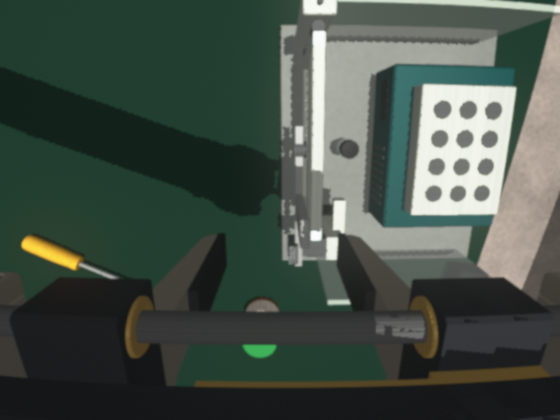

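```bash
python3 look.py 2; python3 -c "
import cv2
a=cv2.imread('pics/w2.png')[10:270,230:370]; cv2.imwrite('pics/c2.png',cv2.resize(a,None,fx=2.3,fy=2.3,interpolation=cv2.INTER_CUBIC))"
```

```text
3.65 [ 0.62700085 -0.05721848  0.30160865] [ 3.14155964e+00 -1.10052832e-03  1.73964797e+00] [0.11060655 0.03148595 0.38459962] 0.0640833252457943 [-0.33998457  0.38053988  0.50974533  1.58327604 -0.19471496  1.22875109
  0.37373369]
thumb_tab [304.  236.6] 0.78
   at z 0.208 [ 0.65227534 -0.08193713  0.208     ]
   at z 0.225 [ 0.64988488 -0.07573765  0.225     ]
gate_hinge [322.9  33.8] 0.87
   at z 0.165 [0.63928178 0.09418358 0.165     ]
guard [304.9 143.5] 0.86
   at z 0 [ 0.6555482  -0.01449278  0.        ]
```

View pics/c2.png

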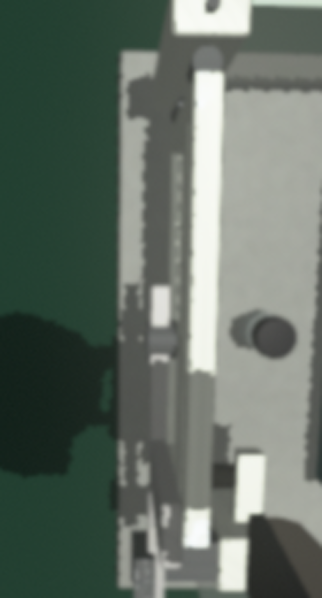

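The crop shows the gate as a white strip, with the pivot pin at about image (299,155). The tab lies near (296,235) but is hard to tell from the bar and catch in the shadow. I'll take a second wrist view from further along.

Emit:
{"method": "jog_arm", "body": {"steps": [[[0.4, -0.8, 0], [0, 0, 0]], [[0.4, -0.8, 0], [0, 0, 0]], [[0.2, -0.6, 0], [0, 0, 0]], [[0, 0, 0], [0, 0, 0]], [[0, 0, 0], [0, 0, 0]], [[0, 0, 0], [0, 0, 0]], [[0, 0, 0], [0, 0, 0]]]}}

```text
time: 4.6
position: [0.6572, -0.1235, 0.3017]
ee_rot: [3.141, -0.001, 1.739]
wrist_force: [0.6, -0.3, 0.1]
width: 0.064
grip_force: 0.0
```

```bash
python3 look.py 3
python3 - <<'E'
from h import *
a=cv2.imread('pics/w3.png')
for d in cut_out("wrist","thumb_tab")[:2]:
    m=d["mask"]; print(d["confidence"],d["box"]); r,c=np.nonzero(m); print(np.percentile(c,[2,50,98]),np.percentile(r,[2,50,98]))
    cs,_=cv2.findContours(m.astype(np.uint8),0,2); cv2.drawContours(a,cs,-1,(0,0,255),1)
a=a[20:260,180:420]; cv2.imwrite('pics/c3.png',cv2.resize(a,None,fx=2.5,fy=2.5,interpolation=cv2.INTER_CUBIC))
E
```

```text
4.65 [ 0.65723754 -0.12370668  0.30174196] [ 3.14130353e+00 -6.40742563e-04  1.73870345e+00] [ 0.09513831 -0.24635065 -0.08981976] 0.06446494495289305 [-0.22572585  0.45849374  0.52303792  1.48034266 -0.23468831  1.26525285
  0.49117452]
thumb_tab [283.4 156.1] 0.71
   at z 0.208 [ 0.65240403 -0.08150131  0.208     ]
   at z 0.225 [ 0.65195199 -0.07960392  0.225     ]
guard [291.1  93.9] 0.92
   at z 0 [ 0.65369128 -0.01575926  0.        ]
catch [291.6 181.7] 0.87
   at z 0 [ 6.76735727e-01 -1.40699736e-01  5.55111512e-17]
0.6 [283.9, 138.7, 18.2, 152.1]
[277. 282. 288.] [ 67. 132. 211.]
```

View pics/c3.png

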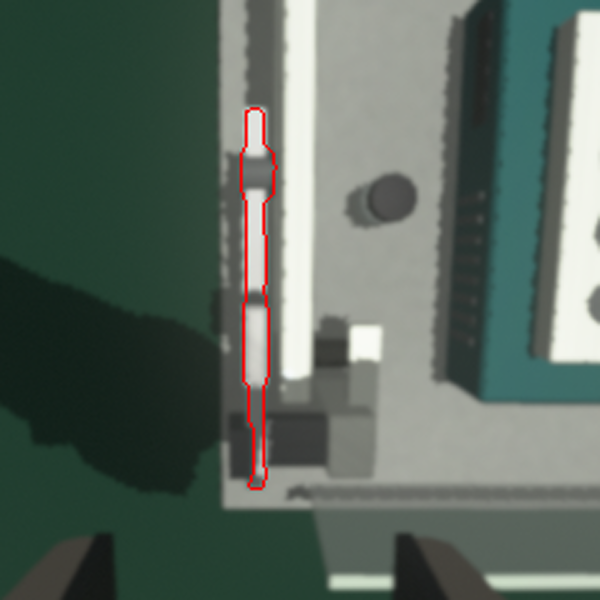

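The tab's top face is clear at pixels (283,140–174), with the pin at (283,89). That puts the tab at about (0.6525, -0.081, 0.208). The height is consistent across both wrist views, and it agrees with the fixed cameras to 2–3 mm. Descending on it.

Emit:
{"method": "jog_arm", "body": {"steps": [[[-0.05, 0.72, 0], [0, 0, 0]], [[-0.06, 0.71, 0], [0, 0, 0]], [[0, 0, -0.5], [0, 0, 0]], [[0, 0, -0.6], [0, 0, 0]], [[0, 0, -0.6], [0, 0, 0]], [[0, 0, -0.6], [0, 0, 0]], [[0, 0, -0.6], [0, 0, 0]], [[0, 0, -0.5], [0, 0, 0]], [[0, 0, -0.3], [0, 0, 0]], [[0, 0, 0], [0, 0, 0]], [[0, 0, 0], [0, 0, 0]], [[0, 0, 0], [0, 0, 0]]]}}

```text
time: 6.15
position: [0.6546, -0.0825, 0.1916]
ee_rot: [3.14, 0.0, 1.737]
wrist_force: [0.0, 0.7, 0.2]
width: 0.0643
grip_force: 0.0
```

```bash
python3 look.py 4
```

```text
6.2 [ 0.65454089 -0.08239373  0.19155788] [3.13989940e+00 3.78481079e-04 1.73693667e+00] [ 0.98801284 -0.57854528  0.14215888] 0.0643431942287911 [-0.26671885  0.53177583  0.48252663  1.62575381 -0.27484809  1.0503135
  0.4624186 ]
thumb_tab [274.2 261.1] 0.77
   at z 0.208 [ 0.65136659 -0.08321611  0.208     ]
   at z 0.225 [ 0.65039268 -0.07519426  0.225     ]
guard [291.5 123.8] 0.63
   at z 0 [ 0.65549707 -0.01439171  0.        ]
```

View pics/w4.png

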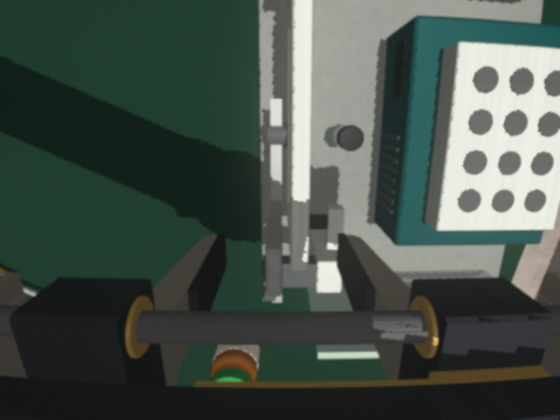

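The tab shows at column 274, between finger tips centred on column 281. The fingers are therefore about 3 mm too far in. I'll shift out 1 mm and close lightly.

Emit:
{"method": "jog_arm", "body": {"steps": [[[-0.035, 0, 0], [0, 0, 0]], [[0, 0, 0], [0, 0, 0]], [[0, 0, 0], [0, 0, 0]], [[0, 0, 0], [0, 0, 0]], [[0, 0, 0], [0, 0, 0]], [[0, 0, 0], [0, 0, 0]]], "claw": -0.65, "force": 5}}

```text
time: 7.05
position: [0.6529, -0.0822, 0.1906]
ee_rot: [3.142, 0.0, 1.737]
wrist_force: [0.3, -0.5, -0.7]
width: 0.0183
grip_force: 0.0
```

Emit:
{"method": "jog_arm", "body": {"steps": [[[0, 0, 0], [0, 0, 0]], [[0, 0, 0], [0, 0, 0]], [[0, 0, 0], [0, 0, 0]], [[0, 0, 0], [0, 0, 0]]], "claw": -1, "force": 5}}

```text
time: 7.45
position: [0.6512, -0.0826, 0.1905]
ee_rot: [-3.138, -0.001, 1.737]
wrist_force: [-5.2, 0.7, 2.3]
width: 0.0081
grip_force: 5.0
```

Emit:
{"method": "jog_arm", "body": {"steps": [[[0, 0, 0], [0, 0, 0]], [[0, 0, 0], [0, 0, 0]], [[0.04, 0.007, 0], [0, 0, 0]], [[0.04, 0.007, 0], [0, 0, 0]], [[0.02, 0.003, 0], [0, 0, 0]], [[0, 0, 0], [0, 0, 0]], [[0, 0, 0], [0, 0, 0]], [[0, 0, 0], [0, 0, 0]]], "force": 40}}

```text
time: 8.25
position: [0.6518, -0.0825, 0.1905]
ee_rot: [-3.133, -0.002, 1.736]
wrist_force: [-13.6, -0.6, 7.0]
width: 0.0079
grip_force: 40.0
```

```bash
cat > st.py <<'E'
from h import *
F=[];P=[]
for i in range(3):
    o=get_obs();F.append(o["wrist_force"]);P.append(o["position"]);grab_frame("side")
y=np.radians(9.5);G=np.array([[np.cos(y),np.sin(y),0],[-np.sin(y),np.cos(y),0],[0,0,1]])
print(o["time"],"F guard",np.round(G@np.mean(F,0),1),"P",np.round(np.mean(P,0),4),"rot",np.round(o["ee_rot"],4),"T",np.round(o["wrist_torque"],2),o["width"])
E
python3 st.py
```

```text
8.35 F guard [-14.    2.    7.2] P [ 0.6518 -0.0825  0.1905] rot [-3.1332e+00 -2.0000e-03  1.7364e+00] T [-0.13  2.43  0.18] 0.007912497685398985
```

Emit:
{"method": "jog_arm", "body": {"steps": [[[0.025, 0.004, 0.02], [0, 0, 0]], [[0.025, 0.004, 0.02], [0, 0, 0]], [[0, 0, 0], [0, 0, 0]], [[0, 0, 0], [0, 0, 0]], [[0, 0, 0], [0, 0, 0]]]}}

```text
time: 8.9
position: [0.6523, -0.0825, 0.1905]
ee_rot: [-3.131, -0.002, 1.736]
wrist_force: [-13.9, -0.3, 4.3]
width: 0.0082
grip_force: 40.0
```

```bash
python3 st.py
```

```text
9.0 F guard [-14.    1.6   3.8] P [ 0.6523 -0.0825  0.1905] rot [-3.1306e+00 -2.2000e-03  1.7363e+00] T [-0.2   2.47  0.28] 0.00839080952125657
```

Emit:
{"method": "jog_arm", "body": {"steps": [[[0.03, 0.005, 0.02], [0, 0, 0]], [[0.03, 0.005, 0.01], [0, 0, 0]], [[0, 0, 0], [0, 0, 0]], [[0, 0, 0], [0, 0, 0]], [[0, 0, 0], [0, 0, 0]]]}}

```text
time: 9.55
position: [0.6529, -0.0824, 0.1905]
ee_rot: [-3.128, -0.003, 1.736]
wrist_force: [-15.8, -0.8, 1.1]
width: 0.0078
grip_force: 40.0
```

```bash
python3 st.py
```

```text
9.65 F guard [-16.6   1.9   1.4] P [ 0.6529 -0.0824  0.1905] rot [-3.1277e+00 -2.5000e-03  1.7361e+00] T [-0.26  2.82  0.32] 0.008103663211919385
```

Emit:
{"method": "jog_arm", "body": {"steps": [[[0.02, 0.003, 0.01], [0, 0, 0]], [[0.02, 0.003, 0.0], [0, 0, 0]], [[0, 0, 0], [0, 0, 0]], [[0, 0, 0], [0, 0, 0]], [[0, 0, 0], [0, 0, 0]]]}}

```text
time: 10.2
position: [0.6531, -0.0824, 0.1905]
ee_rot: [-3.126, -0.003, 1.736]
wrist_force: [-18.2, -1.4, 1.8]
width: 0.0081
grip_force: 40.1
```

```bash
python3 st.py
```

```text
10.3 F guard [-18.1   1.5   2.1] P [ 0.6531 -0.0824  0.1905] rot [-3.1255e+00 -2.9000e-03  1.7359e+00] T [-0.32  3.25  0.37] 0.0078087618512099645
```

Emit:
{"method": "jog_arm", "body": {"steps": [[[0.02, 0.003, 0], [0, 0, 0]], [[0, 0, 0], [0, 0, 0]], [[-0.009, 0.055, 0.05], [-0.176, -0.03, 0]], [[-0.009, 0.055, 0.05], [-0.176, -0.03, 0]], [[0, 0, 0], [0, 0, 0]], [[0, 0, 0], [0, 0, 0]], [[0, 0, 0], [0, 0, 0]]]}}

```text
time: 11.05
position: [0.653, -0.0795, 0.1932]
ee_rot: [-3.125, 0.048, 1.736]
wrist_force: [-17.7, -2.7, 1.5]
width: 0.0079
grip_force: 40.1
```

```bash
python3 st.py
```

```text
11.15 F guard [-17.9   0.3   1.3] P [ 0.653  -0.0795  0.1932] rot [-3.125   0.0475  1.7357] T [-0.32  3.2   0.22] 0.0078124074424115115
```

Emit:
{"method": "jog_arm", "body": {"steps": [[[0.0, 0.06, 0.047], [-0.176, -0.03, 0]], [[0.0, 0.06, 0.047], [-0.176, -0.03, 0]], [[-0.01, 0.06, 0.044], [-0.176, -0.03, 0]], [[-0.01, 0.06, 0.044], [-0.176, -0.03, 0]], [[0, 0, 0], [0, 0, 0]], [[0, 0, 0], [0, 0, 0]], [[0, 0, 0], [0, 0, 0]]]}}

```text
time: 11.9
position: [0.6517, -0.0728, 0.1986]
ee_rot: [-3.124, 0.148, 1.736]
wrist_force: [-19.0, -1.5, 2.2]
width: 0.0082
grip_force: 40.2
```

```bash
python3 st.py
```

```text
12.0 F guard [-19.3   0.5   1.9] P [ 0.6517 -0.0727  0.1986] rot [-3.1238  0.1475  1.7359] T [-0.22  3.58 -0.13] 0.007967919807575012
```

Emit:
{"method": "jog_arm", "body": {"steps": [[[-0.01, 0.062, 0.041], [-0.176, -0.03, 0]], [[-0.01, 0.062, 0.041], [-0.176, -0.03, 0]], [[-0.01, 0.064, 0.038], [-0.176, -0.03, 0]], [[-0.01, 0.064, 0.038], [-0.176, -0.03, 0]], [[-0.01, 0.065, 0.035], [-0.176, -0.03, 0]], [[-0.01, 0.065, 0.035], [-0.176, -0.03, 0]], [[0, 0, 0], [0, 0, 0]], [[0, 0, 0], [0, 0, 0]], [[0, 0, 0], [0, 0, 0]]]}}

```text
time: 12.95
position: [0.6495, -0.0616, 0.2054]
ee_rot: [-3.123, 0.298, 1.736]
wrist_force: [-21.9, -2.8, 2.7]
width: 0.0079
grip_force: 40.2
```

```bash
python3 st.py
python3 - <<'E'
from h import *
f=grab_frame("side"); cv2.imwrite('pics/s5.png',cv2.resize(f[60:300,180:420,::-1],None,fx=2.5,fy=2.5,interpolation=cv2.INTER_CUBIC))
E
```

```text
13.05 F guard [-21.    0.7   2.5] P [ 0.6495 -0.0616  0.2054] rot [-3.1229  0.2975  1.7362] T [-0.04  3.75 -0.76] 0.007992482153267165
```

View pics/s5.png

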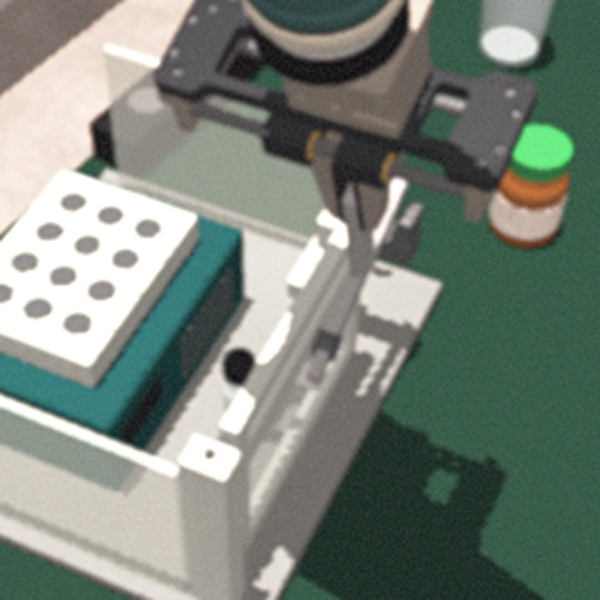

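The side view shows the bar's outer end at (395,190), raised above the catch at (405,235), so the bar is clear. Easing off the push and swinging the gate along its arc.

Emit:
{"method": "jog_arm", "body": {"steps": [[[-0.1, -0.016, 0], [0, 0, 0]], [[-0.1, -0.016, 0], [0, 0, 0]], [[-0.13, 0, 0], [0, 0, -0.179]], [[-0.13, 0, 0], [0, 0, -0.179]], [[-0.26, 0, 0], [0, 0, -0.358]], [[-0.26, 0.023, 0], [0, 0, -0.358]], [[-0.26, 0.023, 0], [0, 0, -0.358]], [[0, 0, 0], [0, 0, 0]], [[0, 0, 0], [0, 0, 0]], [[0, 0, 0], [0, 0, 0]]]}}

```text
time: 14.15
position: [0.6194, -0.058, 0.2067]
ee_rot: [-3.138, 0.299, 1.538]
wrist_force: [-5.5, 0.1, -14.8]
width: 0.0079
grip_force: 40.0
```

```bash
python3 st.py
```

```text
14.25 F guard [ -4.9   0.4 -16.9] P [ 0.6195 -0.0579  0.2067] rot [-3.139   0.2986  1.5381] T [0.86 0.6  0.35] 0.008228094430802541
```

Emit:
{"method": "jog_arm", "body": {"steps": [[[0, 0, -0.06], [0, 0, 0]], [[-0.256, 0.049, -0.05], [0, 0, -0.358]], [[-0.256, 0.049, 0], [0, 0, -0.358]], [[-0.25, 0.074, 0], [0, 0, -0.358]], [[-0.25, 0.074, 0], [0, 0, -0.358]], [[0, 0, 0], [0, 0, 0]], [[0, 0, 0], [0, 0, 0]], [[0, 0, 0], [0, 0, 0]]]}}

```text
time: 15.1
position: [0.5914, -0.0518, 0.2067]
ee_rot: [3.139, 0.299, 1.337]
wrist_force: [-6.7, -0.9, -6.2]
width: 0.0079
grip_force: 40.1
```

```bash
python3 st.py
```

```text
15.2 F guard [-6.2  0.1 -6.3] P [ 0.5914 -0.0518  0.2067] rot [3.1387 0.2993 1.337 ] T [0.02 1.   0.36] 0.007853189403024728
```

Emit:
{"method": "jog_arm", "body": {"steps": [[[-0.261, 0.099, -0.03], [0, 0, -0.358]], [[-0.261, 0.099, -0.03], [0, 0, -0.358]], [[-0.24, 0.122, 0], [0, 0, -0.358]], [[-0.23, 0.122, 0], [0, 0, -0.358]], [[-0.216, 0.145, 0], [0, 0, -0.358]], [[-0.216, 0.145, 0], [0, 0, -0.358]], [[-0.201, 0.166, 0], [0, 0, -0.358]], [[-0.201, 0.166, 0], [0, 0, -0.358]], [[0, 0, 0], [0, 0, 0]], [[0, 0, 0], [0, 0, 0]]]}}

```text
time: 16.25
position: [0.5369, -0.0211, 0.2065]
ee_rot: [3.138, 0.299, 0.936]
wrist_force: [-6.7, -2.1, 4.7]
width: 0.0081
grip_force: 40.0
```

```bash
python3 st.py
```

```text
16.35 F guard [-7.2 -0.5  5.4] P [ 0.5369 -0.0211  0.2065] rot [3.1377 0.2992 0.9363] T [-0.82  1.96  0.28] 0.007519701185040659
```

Emit:
{"method": "jog_arm", "body": {"steps": [[[-0.19, 0.185, 0.03], [0, 0, -0.358]], [[-0.19, 0.185, 0.02], [0, 0, -0.358]], [[-0.174, 0.202, 0], [0, 0, -0.358]], [[-0.174, 0.202, 0], [0, 0, -0.358]], [[-0.153, 0.217, 0], [0, 0, -0.358]], [[-0.153, 0.217, 0], [0, 0, -0.358]], [[-0.131, 0.231, 0], [0, 0, -0.358]], [[-0.131, 0.231, 0], [0, 0, -0.358]], [[0, 0, 0], [0, 0, 0]], [[0, 0, 0], [0, 0, 0]], [[0, 0, 0], [0, 0, 0]]]}}

```text
time: 17.5
position: [0.4984, 0.03, 0.2064]
ee_rot: [3.139, 0.296, 0.537]
wrist_force: [-2.8, -2.2, 7.3]
width: 0.0078
grip_force: 40.0
```

```bash
python3 st.py
```

```text
17.6 F guard [-3.3 -2.   7.2] P [0.4984 0.03   0.2064] rot [3.1389 0.2964 0.5368] T [-0.44  1.06 -0.09] 0.007572233605309826
```

Emit:
{"method": "jog_arm", "body": {"steps": [[[0, 0, 0], [0, 0, 0]], [[0, 0, 0], [0, 0, 0]], [[0, 0, 0], [0, 0, 0]], [[0, 0, 0], [0, 0, 0]], [[0, 0, 0], [0, 0, 0]], [[0.05, 0.03, 0.2], [0, 0, 0]], [[0.13, 0.08, 0.5], [0, 0, 0]], [[0.2, 0.12, 0.75], [0, 0, 0]], [[0.2, 0.12, 0.75], [0, 0, 0]], [[0.2, 0.12, 0.75], [0, 0, 0]], [[0.1, 0.06, 0.75], [0, 0, 0]], [[0, 0, 0], [0, 0, 0]]], "claw": -0.2}}

```text
time: 18.85
position: [0.5251, 0.0468, 0.3184]
ee_rot: [3.139, 0.294, 0.537]
wrist_force: [-0.0, 0.4, -0.8]
width: 0.0369
grip_force: 0.0
```

Emit:
{"method": "jog_arm", "body": {"steps": [[[-0.6, 0, 0.5], [0, 0, 0]], [[-0.6, 0, 0.5], [0, 0, 0]], [[-0.3, 0, 0], [0, 0, 0]], [[0, 0, 0], [0, 0, 0]], [[0, 0, 0], [0, 0, 0]], [[0, 0, 0], [0, 0, 0]]]}}

```text
time: 19.45
position: [0.4784, 0.0469, 0.345]
ee_rot: [3.14, 0.3, 0.537]
wrist_force: [-0.2, 0.8, -0.2]
width: 0.0368
grip_force: 0.0
```

```bash
python3 st.py
python3 - <<'E'
from h import *
a=grab_frame("side")[:,:,::-1];b=grab_frame("top")[:,:,::-1]
cv2.imwrite("pics/st6.png",cv2.resize(np.hstack([a[40:340,130:430],b[30:330,150:450]]),(800,400),interpolation=cv2.INTER_CUBIC))
E
```

```text
19.55 F guard [-0.4  0.5 -0.2] P [0.4784 0.0468 0.3451] rot [3.1401 0.3003 0.5367] T [ 0.06 -0.1  -0.02] 0.03681862925560244
```

View pics/st6.png

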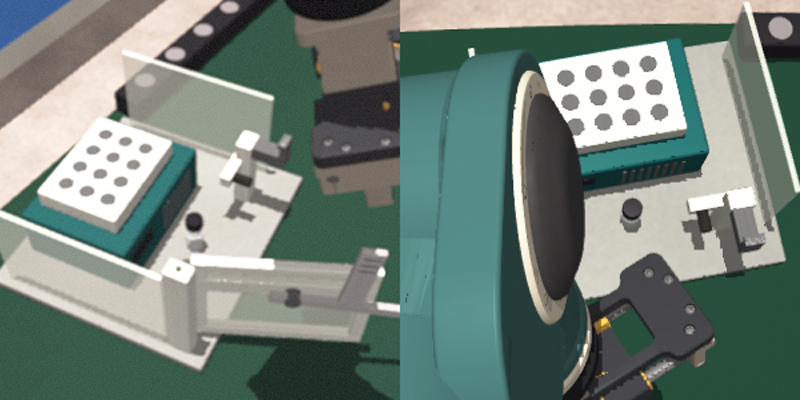

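The side view shows the gate swung well open, from the hinge post at (180,270) to its free edge at (380,300). The bar has dropped back level and the gripper is clear. Handing in.

```bash
python3 -c "
from plant import *
print(job_done())"
```

```text
the job is handed in; nothing more can be done
None
```

I pressed the gate in, lifted the latch bar clear, swung the gate open to about 69° and let go of it with the bar dropped back; the job is handed in, but no verdict came back.

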